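# Open the touch-latch door in front of the cup

### The job

The little display cupboard on the counter has two glazed doors with touch latches and no handles; a white cup stands behind one of them. Press that door in with a fingertip at its edge by the middle of the cupboard and let go, so that its catch springs it ajar, then push it wide open so that the cup can be reached. Keep the other door shut, leave the cup and the tin inside alone, and do not push the things on the counter about.

Things in the scene. Friction and masses are not known exactly. Their poses are not given: they have to be found in the camera images.
- cupboard: fixed counter-top cupboard, pale wood, clear top and panes, 236 wide, 125 deep, 120 high (mm). Origin: centre of its underside; x from front to back, y along the front to its left end seen from the front, z up. Shut doors: outer faces at x -84.5, inner -70.5 mm, carcass front -62.5 mm; each 116.5 wide, 14 thick, 8 to 119 mm high, hinged at the outer end, free edges 3 mm apart at y = 0
- left_door (a joint): left door's angle in rad: 0 shut and latched, about -0.05 pressed in far enough for the catch to let go, -0.07 hard stop, about 0.5 sprung ajar (its free edge then stands about 55 mm out), 1.75 wide open. No spring beyond ajar: it stays where it is pushed. A steel striker juts 25 mm from its inner face near the free edge, only 16 to 22 mm above the counter
- right_door (a joint): right door's angle in rad: 0 shut and latched, about -0.05 pressed in far enough for the catch to let go, -0.07 hard stop, about 0.5 sprung ajar (its free edge then stands about 55 mm out), 1.75 wide open. No spring beyond ajar: it stays where it is pushed. A steel striker juts 25 mm from its inner face near the free edge, only 16 to 22 mm above the counter
- left_push (a point): point on the outer face of the left door's wooden free stile (24 mm wide), 90 mm from the hinge axis, 27 mm from the free edge beside the right door, 85 mm above the counter; moves with the door. Pressing here takes about 5 N (6 at the stop); the catch lets go within 5 mm, the stop comes at 6 mm
- right_push (a point): point on the outer face of the right door's wooden free stile (24 mm wide), 90 mm from the hinge axis, 27 mm from the free edge beside the left door, 85 mm above the counter; moves with the door. Pressing here takes about 5 N (6 at the stop); the catch lets go within 5 mm, the stop comes at 6 mm
- left_hinge (a point): point on the left door's upright hinge axis, half-way up the door, in the plane of its inner face (cupboard frame: x -70.5, y +118 mm)
- right_hinge (a point): point on the right door's upright hinge axis, half-way up the door, in the plane of its inner face (cupboard frame: x -70.5, y -118 mm)
- cup_center (a point): centre of the white tasting cup (60 mm across, 52 high, with an ear), which stands loose on the cupboard's floor behind one of the doors; cupboard-frame y > 0 means behind the left door, y < 0 behind the right door
- tin_center (a point): centre of the round cocoa tin (62 mm across, 75 high), which stands loose behind the other door
- cup: the same cup; origin at its underside, z up
- tin: the same tin; origin at its underside, z up
- nib_mill: obstacle left of the cupboard: fixed wooden mill, body about 140 x 140 mm and 131 high with a dome to 204 mm; its crank on top, turned to the far side, reaches 263 mm. Origin on the counter; the middle of the body lies 5 mm along its own x and 31 mm along its own y
- dish: white dish of beans, 68 mm across, 42 high, loose on the counter; origin at its underside
- bell: counter bell, 64 mm across, 47 high, loose on the counter; origin at its underside
- sign: price card in a wooden block, 24 x 78 x 62 mm, standing loose on the counter; origin at its underside
- tablet: wrapped chocolate tablet, 74 x 150 x 11 mm, lying loose on the counter; origin at its underside

How it is judged:
By the outcome, as a careful person would: the job done as asked, in the order asked, and still so for the second after the job is handed in, with the robot touching nothing.
It also fails if it takes over 54 s, if anything falls off the work surface, if the arm or the gripper's body presses on something with over 40 N, if the wrist force passes 120 N, or if a joint passes its speed limit or range.

### The arm

A 6-joint arm with a two-finger parallel gripper is mounted at the origin on a cart in front of the work surface, level with it; the furniture and walls round the work are solid. World frame = base frame: x ahead of the robot, y to its left, z up, the work surface at z = 0. Lengths are in m, angles in degrees, forces in N, time in s.
With the tool pointing down it reaches from about 0.35 to 0.8 m from the base axis. Payload 7.3 kg.
Tool frame: the origin (TCP) lies at the centre of the arm's flange, where the gripper is bolted on; the fingertips stand 173 mm ahead of it and the grasp point (between the pads) lies 155 mm ahead of it; z points along the fingers, y is the direction in which the jaws open and shut (so a half turn about z gives the same grasp; the last joint's range is limited). The gripper opens to 85 mm and grips with 20 to 120 N. Pads are 22 mm wide; open, the fingers measure 114 mm over their backs; the gripper's body (76 mm by 85 mm) begins 54 mm behind the grasp point. The pads swing forward as they close: fully open they stand 13 mm farther back than shut.
Start: joints at [60.963, 19.595, 87.324, -0, 73.075, -8.365], TCP at [0.185, 0.491, 0.405] pointing down, gripper open.
Joint ranges: [-145.02, 145.02], [-44.19, 115.74], [2.07, 154.8], [-57.11, 237.11], [16.16, 152.29], [-177.93, 177.93]. Speed limits (degrees/s): [147.25, 147.25, 180, 180, 180, 180].

### API

Orientations are given as [roll, pitch, yaw] about the fixed x, y, z axes, in that order (R = Rz(yaw) Ry(pitch) Rx(roll)).
In Python, from rig import robot, vision, readout gives the robot as it stands. The module is installed in compiled form; this text tells all that it offers. Calls block until the motion is done:
- robot.reach(position, orientation): joint-space move of the TCP to a pose.
- robot.move_linear(position, rotation=None, v=0.15): straight line of the TCP; rotation=None keeps the orientation; v is the mean speed in m/s.
- robot.set_joints(angles): joint-space move.
- robot.grip(opening, force=None): opening from 0.0 (shut) to 1.0 (fully open); force is the grip in N (None keeps the last); returns when the fingers have stopped.
- robot.wait(seconds).
- robot.ik(position, orientation): joint angles nearest the present ones, or None.
- vision.grab_frame(name): name is "scene" or "top" or "wrist"; returns the picture (400x640x3 uint8, red, green, blue); there is no depth.
- vision.get_calibration(name): a dict with "camera_matrix" (3x3 intrinsics, pixels), "R" (3x3) and "t" (3): a world point X has camera coordinates R X + t. Camera axes: x right, y down, z forward; pixel columns grow to the right and rows downward; lengths in m; the calibration is good to about 2 mm. A picture is of the moment at which its call begins: read the wrist's pose just before it. get_calibration takes no time and is no camera call; for the wrist camera it gives the pose at the moment of the call.
A pose or a line that the arm cannot do raises robot.MotionError and nothing moves.
- robot.job_done(): hands the job in, once; it reports no verdict.
Readings, each from a call of its own:
- readout.current_time(): time.
- readout.current_qpos(): joint angles.
- readout.current_qvel(): joint speeds.
- readout.current_joint_efforts(): joint torques, N m.
- readout.current_position(): TCP position.
- readout.current_eef_rot(): TCP orientation.
- readout.current_ft_force(): force on the tool from outside, world axes, zero at the start.
- readout.current_ft_torque(): the same for the moment, N m.
- readout.current_opening(): opening from 0.0 (shut) to 1.0 (fully open).
Only numpy, scipy, OpenCV 4.12 (cv2) and the standard library are available. Lean on these libraries where they do the work, as an engineer would, in place of code of your own. Each camera call takes 0.05 s, during which the arm holds its last target. There are 200 camera calls.

## Working session

There is one attempt and no reset: what is moved stays moved. The work goes in short steps, each a Python script; the robot and the scene stay as the last script left them, time stands still between calls to the robot, and variables do not carry over. Pictures are saved under pics/ and viewed, about 8 in all and at most 12, crops included, and the job is handed in when it is done.

```bash
mkdir -p pics; ls; python3 - <<'E'
from rig import robot, vision, readout
import cv2, numpy as np
np.set_printoptions(precision=4,suppress=True)
for n in ["scene","top"]:
    f=vision.grab_frame(n); cv2.imwrite(f"pics/{n}0.png",f[:,:,::-1])
    c=vision.get_calibration(n); print(n,c)
print(readout.current_time(),readout.current_eef_rot(),readout.current_position())
E
```

```text
pics
scene {'camera_matrix': array([[425.8754,   0.    , 318.7233],
       [  0.    , 425.8754, 202.9731],
       [  0.    ,   0.    ,   1.    ]]), 'R': array([[ 0.4001, -0.9165,  0.0044],
       [-0.7925, -0.3484, -0.5005],
       [ 0.4602,  0.1967, -0.8657]]), 't': array([-0.2821,  0.4614,  0.7301])}
top {'camera_matrix': array([[463.9044,   0.    , 323.1629],
       [  0.    , 463.9044, 191.9879],
       [  0.    ,   0.    ,   1.    ]]), 'R': array([[ 0.012 , -0.9999, -0.0072],
       [-0.9861, -0.0106, -0.1658],
       [ 0.1657,  0.009 , -0.9861]]), 't': array([-0.0732,  0.557 ,  1.2382])}
0.1 [-179.9206   -0.0117  159.3307] [0.1852 0.4911 0.4041]
```

View pics/scene0.png

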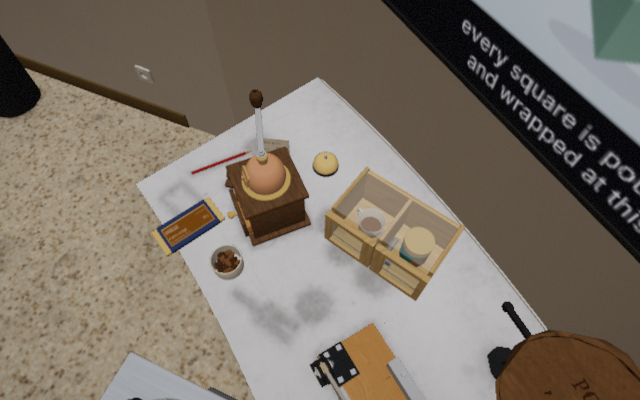

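View pics/top0.png

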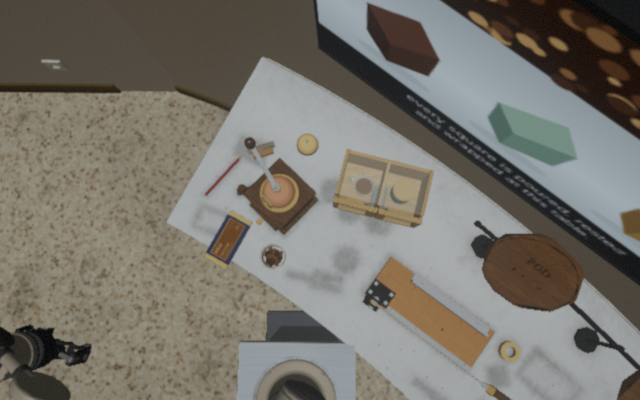

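The scene view shows the cup (scene 371,222; top 363,186) in the compartment toward the mill, behind the left door. The tin (scene 418,245; top 400,190) is on the right. I'll enlarge both views to fit the cupboard pose.

```bash
python3 - <<'E'
import cv2, numpy as np
s=cv2.imread("pics/scene0.png")[160:305,315:470]; t=cv2.imread("pics/top0.png")[135:235,325:440]
s=cv2.resize(s,None,fx=4,fy=4,interpolation=cv2.INTER_CUBIC); t=cv2.resize(t,None,fx=6,fy=6,interpolation=cv2.INTER_CUBIC)
cv2.imwrite("pics/s1.png",s); cv2.imwrite("pics/t1.png",t)
E
```

```text
(no output)
```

View pics/s1.png

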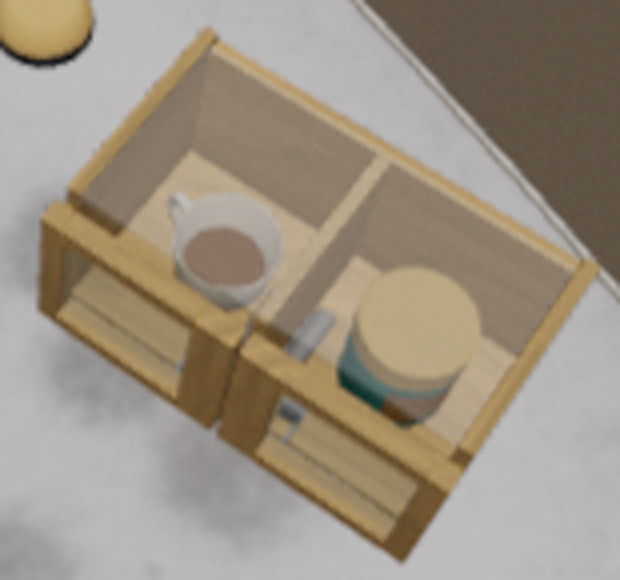

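View pics/t1.png

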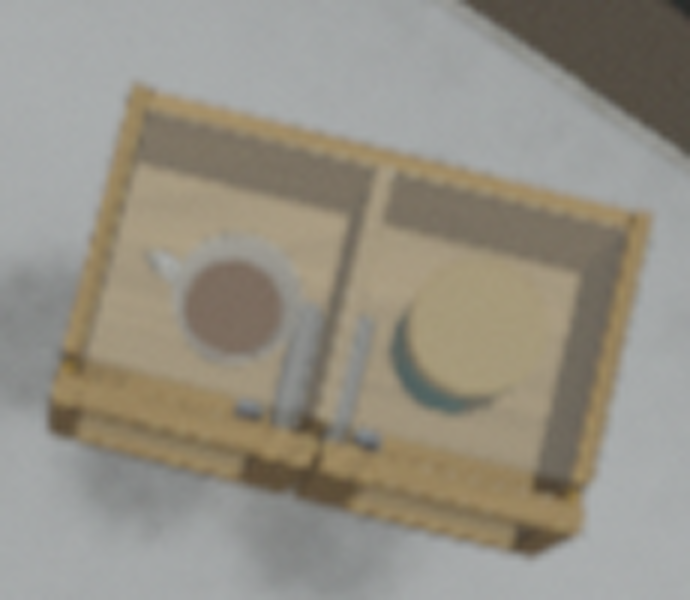

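```bash
cat > h.py <<'E'
import numpy as np, cv2
from rig import robot, vision, readout
np.set_printoptions(precision=4,suppress=True)
def proj(n,X,c=None):
    c=c or vision.get_calibration(n); p=c["camera_matrix"]@(c["R"]@np.atleast_2d(X).T+c["t"][:,None]); return (p[:2]/p[2]).T
def ray(n,uv,z):
    c=vision.get_calibration(n); d=c["R"].T@np.linalg.inv(c["camera_matrix"])@np.r_[uv,1]; o=-c["R"].T@c["t"]; return o+d*(z-o[2])/d[2]
E
python3 - <<'E'
from h import *
from scipy.optimize import least_squares
X=np.array([[62.5,118,120],[62.5,-118,120],[-84.5,118,8],[-84.5,-118,8],[-84.5,0,8],[-84.5,118,119],[-84.5,-118,119]])/1e3
S=np.array([[208,32],[597,265],[40,312],[403,562],[217,428],[43,213],[447,490]])/4+[314.6,159.6]
T=np.array([[135,88],[650,213],[50,432],[530,557],[295,494],[52,402],[580,530]])/6+[324.6,134.6]
def W(p):
    c,s=np.cos(p[2]),np.sin(p[2]); return X@np.array([[c,s,0],[-s,c,0],[0,0,1]])+[p[0],p[1],0]
for use in ("st","s","t"):
    f=lambda p: np.concatenate(([ (proj("scene",W(p))-S).ravel()] if "s" in use else [])+([(proj("top",W(p))-T).ravel()] if "t" in use else []))
    r=least_squares(f,[.75,-.1,0],loss="soft_l1"); print(use,r.x[:2],np.degrees(r.x[2])); print(f(r.x).reshape(-1,2).round(1).tolist())
for n,uv in (("scene",(227,262)),("top",(273,256))): print("dish",ray(n,uv,.042))
print("cup",ray("top",(325+235/6,135+305/6),.05))
for uv in ((370,265),(382,295),(386,258)): print("board",ray("top",uv,.02))
print("mill", ray("top",(278,193),.2),ray("top",(282,232),.0),ray("top",(317,197),.13),ray("top",(282,160),.13),ray("top",(245,190),.13))
print("orange",ray("top",(307,145),.03))
print("strip", ray("scene",(375,325),.01),ray("scene",(312,368),.01))
E
```

```text
st [ 0.5757 -0.2275] -13.92981434457553
[[-0.1, -2.6], [2.1, -0.5], [-0.6, -0.4], [0.3, 0.7], [-0.8, 1.1], [-0.5, 0.3], [1.5, 0.4], [-0.6, -1.5], [0.8, -0.4], [-0.7, 0.1], [0.5, 0.2], [-1.1, 0.2], [-0.6, -0.6], [0.2, 0.8]]
s [ 0.5759 -0.2272] -14.121464775337758
[[-0.0, -2.8], [2.0, -0.4], [-0.7, -0.7], [-0.0, 0.6], [-1.0, 0.9], [-0.6, -0.0], [1.2, 0.3]]
t [ 0.5754 -0.2279] -13.643336523430344
[[-0.6, -1.2], [0.9, -0.6], [-0.5, 0.5], [0.9, 0.1], [-0.8, 0.3], [-0.3, -0.3], [0.5, 0.8]]
dish [0.3746 0.0623 0.042 ]
dish [0.3807 0.0673 0.042 ]
cup [ 0.5756 -0.1801  0.05  ]
board [ 0.3599 -0.1979  0.02  ]
board [ 0.2796 -0.2302  0.02  ]
board [ 0.3795 -0.2421  0.02  ]
mill [0.5283 0.0416 0.2   ] [0.4494 0.0487 0.    ] [ 0.5304 -0.0519  0.13  ] [0.6274 0.0411 0.13  ] [0.5467 0.1349 0.13  ]
orange [ 0.696 -0.019  0.03 ]
strip [ 0.3848 -0.2619  0.01  ] [ 0.2609 -0.18    0.01  ]
```

```bash
cat >> h.py <<'E'
O=np.array([.5752,-.2278,0]); YAW=-13.9
xc=np.array([np.cos(np.radians(YAW)),np.sin(np.radians(YAW)),0]); yc=np.array([-xc[1],xc[0],0])
def cw(x,y,z): return O+(x*xc+y*yc)/1e3+[0,0,z/1e3]
def rot(p): return [180,p,180+YAW]
def tcp(x,y,z,p):  # fingertip centre in cupboard frame, mm -> TCP
    a=np.radians(p); return cw(x,y,z)-.173*(np.sin(a)*xc-np.cos(a)*np.array([0,0,1]))
def force(): return np.array(readout.current_ft_force())
def snap(n,f):
    cv2.imwrite(f"pics/{f}.png",vision.grab_frame(n)[:,:,::-1])
E
python3 - <<'E'
from h import *
print(robot.ik(tcp(-150,20,85,30),rot(30)),robot.ik(tcp(-90,20,85,30),rot(30)),robot.ik(tcp(-98,18,85,0),rot(0)),robot.ik(tcp(-150,102,85,0),rot(0)))
robot.reach([.34,-.08,.40],rot(0)); robot.grip(0.0)
robot.reach(tcp(-170,20,120,30),rot(30)); robot.move_linear(tcp(-120,20,82,30))
print(force(),readout.current_time(),readout.current_opening())
snap("scene","s2"); snap("top","t2"); snap("wrist","w2")
a=cv2.imread("pics/s2.png")[140:320,300:480]; b=cv2.imread("pics/w2.png")
cv2.imwrite("pics/m2.png",np.hstack([cv2.resize(a,(400,400)),cv2.resize(b,(400,400))]))
E
```

```text
None None [ -29.5493   28.5652   99.2306    0.       52.2042 -105.6493] [-21.0324  23.8969 107.8862   0.      48.2168 -97.1324]Traceback (most recent call last):
  File "<stdin>", line 4, in <module>
rig.MotionError: the arm cannot follow that straight line within its joint ranges
```

```bash
python3 - <<'E'
from h import *
print(readout.current_position(),readout.current_eef_rot(),readout.current_qpos())
for p in (10,15,20,25,30,-20):
  print(p,[(x,z) if robot.ik(tcp(x,20,z,p),rot(p)) is not None else None for x in (-150,-125,-85) for z in (80,95)], robot.ik(tcp(-90,20,95,p),rot(p)))
E
```

```text
[ 0.3314 -0.1468  0.2702] [179.9645  30.0368 166.1207] [ -41.3687   10.2021  132.3478   53.0635   16.843  -166.1027]
10 [(-150, 80), (-150, 95), (-125, 80), (-125, 95), (-85, 80), (-85, 95)] [ -30.8462   24.2068  106.151     4.5016   40.1554 -110.1467]
15 [(-150, 80), (-150, 95), (-125, 80), (-125, 95), (-85, 80), (-85, 95)] [ -31.857    22.5479  110.4708    8.4327   32.9651 -114.4727]
20 [(-150, 80), (-150, 95), (-125, 80), (-125, 95), (-85, 80), (-85, 95)] [ -32.9673   21.2628  114.7522   14.8972   25.7602 -121.4671]
25 [None, (-150, 95), None, (-125, 95), (-85, 80), (-85, 95)] [ -34.1811   20.4262  118.9809   26.9042   18.8891 -134.1618]
30 [None, None, None, None, None, None] None
-20 [(-150, 80), (-150, 95), (-125, 80), (-125, 95), (-85, 80), (-85, 95)] [ -26.5335   39.2181   79.9959   -4.3515   80.3662 -101.1644]
```

Pitch 15 works comfortably, and the fingertip still leads.

```bash
python3 - <<'E'
from h import *
robot.reach(tcp(-150,20,110,15),rot(15)); robot.move_linear(tcp(-115,20,85,15))
print(force(),readout.current_time(),readout.current_opening(),readout.current_position(),tcp(-115,20,85,15))
snap("scene","s2"); snap("wrist","w2")
a=cv2.imread("pics/s2.png")[140:320,300:480]; b=cv2.imread("pics/w2.png")
cv2.imwrite("pics/m2.png",np.hstack([cv2.resize(a,(400,400)),cv2.resize(b,(400,250)) if 0 else cv2.copyMakeBorder(cv2.resize(b,(400,250)),0,150,0,0,0)]))
E
```

```text
[-0.2204 -0.0135 -0.8883] 5.2833 -0.0016809535961289006 [ 0.4243 -0.1697  0.2518] [ 0.4249 -0.17    0.2521]
```

View pics/m2.png

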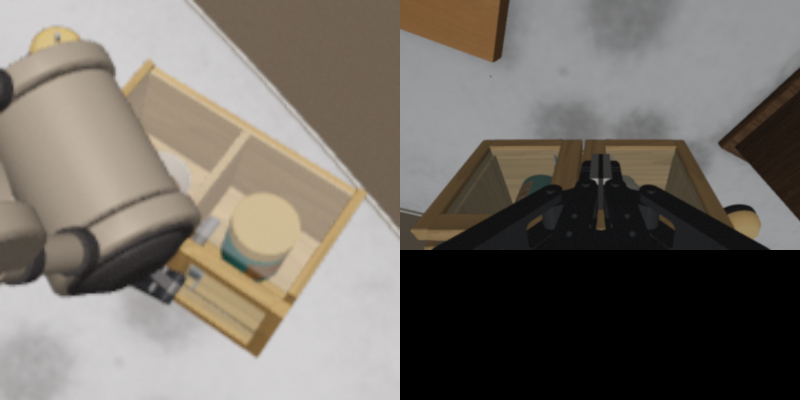

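The wrist view shows the fingertip (600,165) on the left-door side of the seam (583,145), so I can press.

```bash
python3 - <<'E'
from h import *
f0=force(); x=-115; xt=None; log=[]
while x<-78:
    x+=1; robot.move_linear(tcp(x,20,85,15),v=.03); f=-(force()-f0)@xc; log.append((x,round(f,2)))
    if xt is None and f>1.0: xt=x
    if f>9 or (xt is not None and x>=xt+6): break
print(log[-14:],xt)
robot.move_linear(tcp(-150,20,85,15),v=.12)
robot.move_linear(tcp(-190,20,110,15),v=.15)
robot.reach([.33,-.15,.36],rot(0)); print(readout.current_time(),force())
snap("scene","s3"); snap("top","t3")
a=cv2.imread("pics/s3.png")[150:330,290:470]; b=cv2.imread("pics/t3.png")[120:300,280:460]
cv2.imwrite("pics/m3.png",np.hstack([cv2.resize(a,(400,400)),cv2.resize(b,(400,400))]))
E
```

```text
[(-114, np.float64(0.45)), (-113, np.float64(1.0)), (-112, np.float64(0.13)), (-111, np.float64(0.87)), (-110, np.float64(0.01)), (-109, np.float64(0.72)), (-108, np.float64(0.37)), (-107, np.float64(0.67))] -113
8.925 [-0.3959 -0.2746 -0.0649]
```

View pics/m3.png

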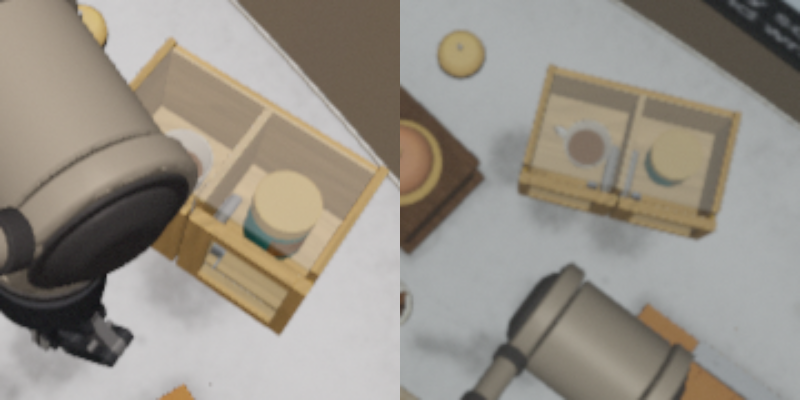

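That was a false contact from force noise of about 1 N, and the door is still shut. I'll repeat with averaged force and a higher threshold.

```bash
python3 - <<'E'
from h import *
def fm(): 
    r=[]
    for _ in range(4): r.append(force()); robot.wait(.02)
    return np.mean(r,0)
robot.reach(tcp(-140,20,95,15),rot(15)); robot.move_linear(tcp(-104,20,85,15),v=.1)
f0=fm(); x=-104; xt=None; log=[]
while x<-80:
    x+=1; robot.move_linear(tcp(x,20,85,15),v=.03); f=-(fm()-f0)@xc; log.append((x,round(float(f),2)))
    if xt is None and f>2: xt=x
    if f>9 or (xt is not None and x>=xt+6): break
print(log,xt)
robot.move_linear(tcp(-150,20,85,15),v=.12)
robot.move_linear(tcp(-190,20,110,15),v=.15)
robot.reach([.33,-.15,.36],rot(0)); print(readout.current_time(),force())
snap("top","t4")
b=cv2.imread("pics/t4.png")[130:270,300:460]
cv2.imwrite("pics/m4.png",cv2.resize(b,(640,560),interpolation=cv2.INTER_CUBIC))
E
```

```text
[(-103, -0.27), (-102, 0.24), (-101, 0.29), (-100, -0.27), (-99, -0.19), (-98, -0.32), (-97, 0.01), (-96, -0.41), (-95, -0.05), (-94, 2.94), (-93, 4.05), (-92, 3.95), (-91, 3.37), (-90, 3.57), (-89, 4.57), (-88, 4.11)] -94
17.0167 [-0.2862  0.2048  0.1404]
```

View pics/m4.png

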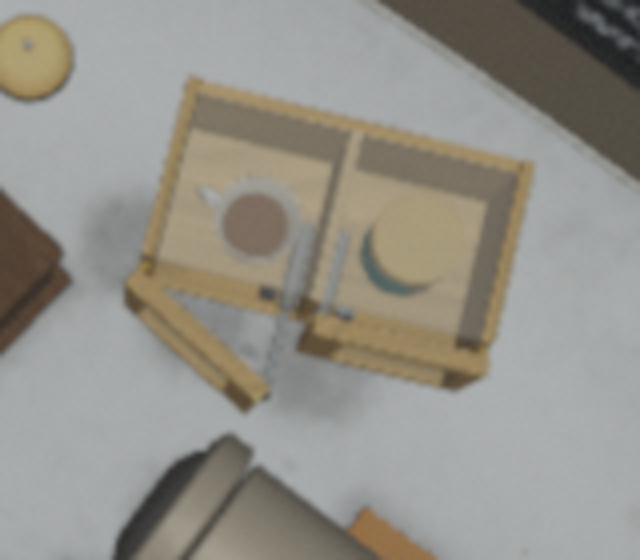

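The left door stands ajar (free edge at crop 258,395), the right door is shut, and the cup and tin haven't moved. Next I'll lower the finger behind the door and sweep it open along an arc about the hinge.

```bash
python3 - <<'E'
from h import *
w=ray("top",(300+270/4,130+390/4),.119)-O; print("inner edge cup frame",1e3*w@xc,1e3*w@yc)
robot.reach(tcp(-99,18,165,0),rot(0)); robot.move_linear(tcp(-99,18,88,0),v=.1); f0=force(); print(f0)
r0=np.hypot(-99+70.5,18-118)
log=[]
def arc(th,r,off):
    s,c=np.sin(th),np.cos(th); return (-70.5-r*s+off*c, 118-r*c-off*s)
for th in np.r_[np.arange(.45,1.66,.1),1.68]:
    r=np.interp(th,[.45,1.0],[94,84]); x,y=arc(th,r,17)
    robot.move_linear(tcp(x,y,88,0),v=.06); log.append((round(th,2),round(float(np.linalg.norm(force()-f0)),1)))
print(log,readout.current_time())
x,y=arc(1.45,84,22); robot.move_linear(tcp(x,y,88,0),v=.1)
robot.move_linear(tcp(x,y,190,0),v=.15); robot.reach([.33,-.15,.36],rot(0)); print(readout.current_time())
snap("top","t5"); snap("scene","s5")
b=cv2.imread("pics/t5.png")[100:280,220:460]; a=cv2.imread("pics/s5.png")[130:310,250:490]
cv2.imwrite("pics/m5.png",np.vstack([cv2.resize(k,(400,300),interpolation=cv2.INTER_CUBIC) for k in (a,b)]))
E
```

```text
inner edge cup frame -128.39370011942373 14.561590119834209
[-1.5133  0.513   0.5483]
[(np.float64(0.45), 1.4), (np.float64(0.55), 1.7), (np.float64(0.65), 2.0), (np.float64(0.75), 2.6), (np.float64(0.85), 2.4), (np.float64(0.95), 2.7), (np.float64(1.05), 1.8), (np.float64(1.15), 2.3), (np.float64(1.25), 1.9), (np.float64(1.35), 1.4), (np.float64(1.45), 1.7), (np.float64(1.55), 1.3), (np.float64(1.65), 1.0), (np.float64(1.68), 2.2)] 22.75
24.5583
```

View pics/m5.png

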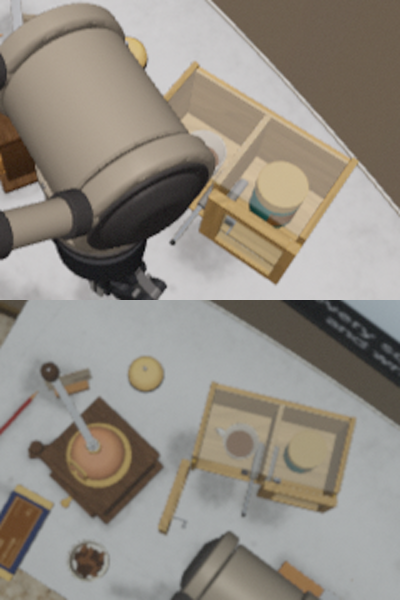

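```bash
python3 - <<'E'
from h import *
b=cv2.imread("pics/t5.png")[185:250,300:365]; cv2.imwrite("pics/m6.png",cv2.resize(b,(585,585),interpolation=cv2.INTER_CUBIC))
E
```

```text
(no output)
```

View pics/m6.png

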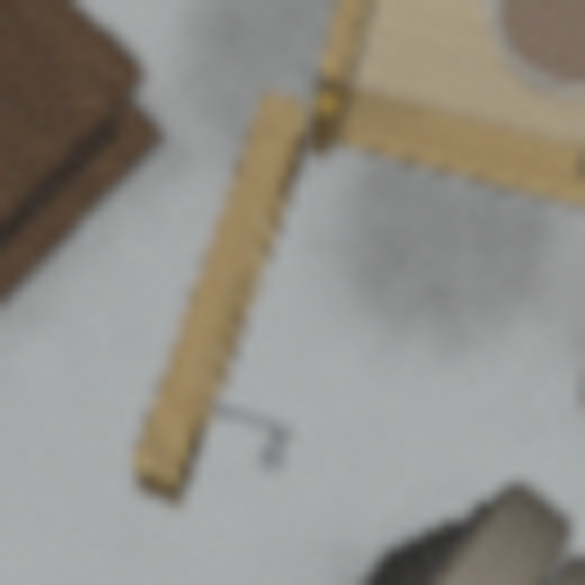

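```bash
python3 - <<'E'
from h import *
for p,q in (((305,125),(205,440)),((258,100),(137,450))):
    d=ray("top",np.array(q)/9+[300,185],.119)-ray("top",np.array(p)/9+[300,185],.119); print(np.arctan2(-d@xc,-d@yc),np.linalg.norm(d))
E
```

```text
1.6238703152167009 0.09545797045288172
1.6471008694266358 0.10695497329113271
```

The door is at about 1.63 rad. There is plenty of time, so I'll nudge it closer to the 1.75 stop.

```bash
python3 - <<'E'
from h import *
def arc(th,r,off):
    s,c=np.sin(th),np.cos(th); return (-70.5-r*s+off*c, 118-r*c-off*s)
P=lambda th,off,z: tcp(*arc(th,84,off),z,0)
robot.reach(P(1.45,24,190),rot(0)); robot.move_linear(P(1.45,24,88),v=.12); f0=force()
for th in (1.6,1.68,1.72,1.76): robot.move_linear(P(th,17,88),v=.06); print(th,np.linalg.norm(force()-f0))
robot.move_linear(P(1.5,24,88),v=.1); robot.move_linear(P(1.5,24,190),v=.15); robot.reach([.33,-.15,.36],rot(0)); robot.reach([.30,-.05,.40],rot(0)); print(readout.current_time())
snap("top","t7"); snap("scene","s7")
b=cv2.imread("pics/t7.png"); a=cv2.imread("pics/s7.png")[130:310,250:490]
cv2.imwrite("pics/m7.png",np.hstack([cv2.resize(b[185:250,300:365],(585,585),interpolation=cv2.INTER_CUBIC)[:520],np.vstack([cv2.resize(k,(215,260)) for k in (b[100:280,220:460],a)])]))
E
```

```text
1.6 2.432813489719641
1.68 1.3842056630707449
1.72 0.8592672542193652
1.76 0.7014677946048636
29.85
```

View pics/m7.png

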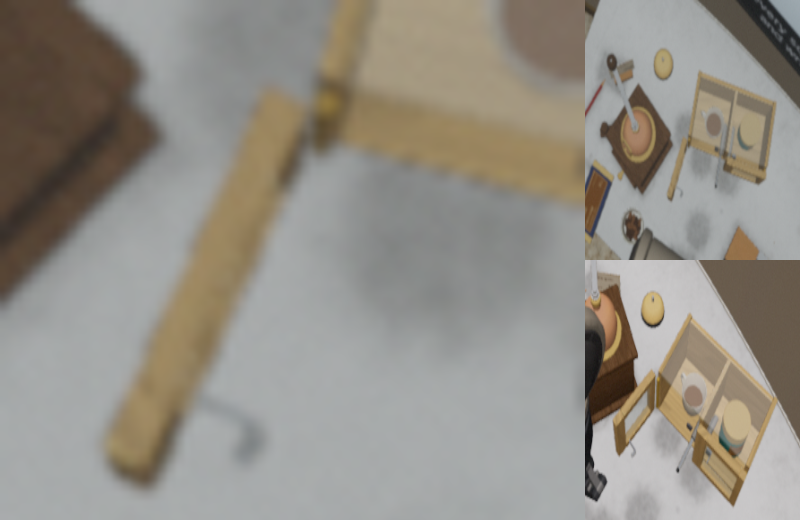

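The left door is wide open at roughly 1.72 rad (free end at 130,465). The right door is shut, the cup and tin are upright in place, and the arm is clear of everything.

```bash
python3 - <<'E'
from h import *
robot.wait(.3); print(readout.current_time(),force()); robot.job_done()
E
```

```text
30.25 [-1.0718 -0.1568  0.4016]
the job is handed in; nothing more can be done
```

The left door, with the cup behind it, is wide open, and I handed the job in at about 30 s of the 54 s allowed.

- **What I did:** I pressed the left door in about 6 mm at its free edge with the shut fingertips (about 4.5 N) and let go, and the catch sprang it ajar. I then swept it open from inside in two passes, with wrist force staying below 3 N.
- **What the last pictures show:** The left door measured about 1.63 rad after the first pass. It stands at roughly 1.72 rad now, judged by eye. The right door is shut, and the cup and tin stand where they were. I saw no change in the mill, dish, tablet or bell, and the arm is clear of everything.
- **What went wrong:** My first press stopped short in the air because force noise of about 1 N looked like contact. Nothing was touched, and I repeated it with averaged readings. The last force reading was about 1 N, within that noise.

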